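# Tip out the ration and book the full feed tin

### The job

Feeding time on the animal-room trolley: pick up the metal feed cup, tip all six feed blocks out of it into the steel feed dish and stand the empty cup back upright on the trolley top. Then lift the two identical closed feed tins in turn to feel which is the heavier, full one; the lighter one, nearly used up, goes back upright on the trolley top. Finish while holding the full tin still and upright in the air squarely in front of the code reader's window, about a hand's breadth from it and clear of it, and leave the dropper bottle and the culture dishes where they stand.

Things in the scene. Friction and masses are not known exactly. Their poses are not given: they have to be found in the camera images.
- cup_mid (a point): open tapered aluminium feed cup with one long handle, upright on the trolley top: 70 mm high, outside 60 mm across at the foot and 80 mm at the mouth, wall 2.5 mm. This point lies on its axis half-way up (35 mm above its foot); z is its axis, towards the mouth; the handle lies along its own -x. It starts at the left, middle or right of the front row, the tins at the other two.
- cup_handle (a point): middle part of the cup's black straight handle, level, flat-sided: 12 mm across, 16 mm high, 80 mm long, reaching from 60 to 140 mm from the cup's axis. This point lies 85 mm from the cup's axis and 58 mm above its foot, in the middle of the handle's height; axes as the cup's (handle along -x; it points to the robot's right and somewhat back towards the robot).
- cup: the same cup, 110 g; origin at the centre of its underside, axes as above. It holds the six blocks, a pile about 60 mm high; they slide out over the rim once it is tipped well past level, 110 to 125 degrees from upright.
- block0_mid (a point): one of six brown feed blocks: cylinder 18 mm across and 27 mm long, 11 g, rigid; this is its centre, z along its length. They start in the cup, standing three over three.
- block1_mid (a point): one of six brown feed blocks: cylinder 18 mm across and 27 mm long, 11 g, rigid; this is its centre, z along its length. They start in the cup, standing three over three.
- block2_mid (a point): one of six brown feed blocks: cylinder 18 mm across and 27 mm long, 11 g, rigid; this is its centre, z along its length. They start in the cup, standing three over three.
- block3_mid (a point): one of six brown feed blocks: cylinder 18 mm across and 27 mm long, 11 g, rigid; this is its centre, z along its length. They start in the cup, standing three over three.
- block4_mid (a point): one of six brown feed blocks: cylinder 18 mm across and 27 mm long, 11 g, rigid; this is its centre, z along its length. They start in the cup, standing three over three.
- block5_mid (a point): one of six brown feed blocks: cylinder 18 mm across and 27 mm long, 11 g, rigid; this is its centre, z along its length. They start in the cup, standing three over three.
- dish: round open steel feed dish, loose, 450 g: 150 mm across the rim, 120 mm across the foot, 48 mm high, wall 3 mm, inner floor 5 mm above the underside. Origin at the centre of its underside, z up.
- tin_a_mid (a point): one of two identical closed tins, white with a yellow code band all round and a green lid: cylinder 62 mm across, 96 mm high, upright on the trolley top. This point lies on its axis half-way up (48 mm above its foot); z is its axis, up.
- tin_a: the same tin; origin at the centre of its underside. One of the two tins, no telling which by looks or name, is full (290 to 400 g in all), the other nearly used up (95 to 135 g in all); the feed inside is a loose cake that may rattle a few mm.
- tin_b_mid (a point): the other of the two identical tins; point and axes as for the first.
- tin_b: the same other tin; origin at the centre of its underside.
- reader_window (a point): centre of the dark window of the code reader, 160 mm above the trolley top; it looks level along this frame's -x, towards the robot, turned up to 20 degrees either way; y across the window, z up. It reads a tin held with its middle straight in front of this point (within 30 mm up, down and sideways) and its axis 55 to 150 mm in front of the window.
- reader: the hands-free code reader: grey head 56 x 78 x 88 mm (top at 204 mm) on a stem and a round black foot 96 mm across, fixed to the trolley. Origin at the centre of its foot's underside, 32 mm behind the window; axes as the window's.
- table: the steel trolley top on which everything stands; its upper face is at height 0 (origin on that face).
- dropper: bystander: small amber dropper bottle with a white collar and black rubber bulb, loose, 38 mm across, 90 mm high; origin at the centre of its underside. To be left alone.
- petri: bystander: stack of two clear, whitish culture dishes, loose, 90 mm across, 32 mm high; origin at the centre of its underside. To be left alone.

How it is judged:
On the way, in this order (a step that is already met when the one before it is completed fails the run):
1. the cup, held in the fingers, is tipped past level above the dish (angle between cup_mid's own z axis and vertical above 1.5 rad and contact force between cup and the fingers above 1 N and height (world z) of cup_mid above 0.06 m and horizontal distance between cup_mid and dish below 0.15 m), for 0.1 s.
2. all six feed blocks lie in the dish (horizontal distance between each of block0_mid, block1_mid, block2_mid, block3_mid, block4_mid, block5_mid and dish below 0.066 m and z of block0_mid in the frame of dish between 0.005 and 0.052 m and z of block1_mid in the frame of dish between 0.005 and 0.052 m and z of block2_mid in the frame of dish between 0.005 and 0.052 m and z of block3_mid in the frame of dish between 0.005 and 0.052 m and z of block4_mid in the frame of dish between 0.005 and 0.052 m and z of block5_mid in the frame of dish between 0.005 and 0.052 m), for 0.2 s.
3. the empty cup stands upright on the trolley top, let go (all of step 2 and angle between cup_mid's own z axis and vertical below 0.1 rad and height (world z) of cup_mid below 0.041 m and contact force between cup and table above 0.4 N and contact force between cup and the fingers below 0.05 N), for 0.2 s.
4. the lighter tin is lifted at least 25 mm clear of the trolley top while the heavier one stands there (((height (world z) of tin_a_mid above 0.073 m and contact force between tin_a and the fingers above 1 N and contact force between tin_a and table below 0.02 N and contact force between tin_b and table above 2.3 N and angle between tin_b_mid's own z axis and vertical below 0.1 rad and height (world z) of tin_b_mid below 0.054 m and linear speed of tin_b below 0.02 m/s) or (height (world z) of tin_b_mid above 0.073 m and contact force between tin_b and the fingers above 1 N and contact force between tin_b and table below 0.02 N and contact force between tin_a and table above 2.3 N and angle between tin_a_mid's own z axis and vertical below 0.1 rad and height (world z) of tin_a_mid below 0.054 m and linear speed of tin_a below 0.02 m/s))), for 0.2 s.
5. the heavier tin is lifted at least 25 mm clear of the trolley top while the lighter one stands there (((height (world z) of tin_a_mid above 0.073 m and contact force between tin_a and the fingers above 1 N and contact force between tin_a and table below 0.02 N and contact force between tin_b and table between 0.6 and 2 N and angle between tin_b_mid's own z axis and vertical below 0.1 rad and height (world z) of tin_b_mid below 0.054 m and linear speed of tin_b below 0.02 m/s) or (height (world z) of tin_b_mid above 0.073 m and contact force between tin_b and the fingers above 1 N and contact force between tin_b and table below 0.02 N and contact force between tin_a and table between 0.6 and 2 N and angle between tin_a_mid's own z axis and vertical below 0.1 rad and height (world z) of tin_a_mid below 0.054 m and linear speed of tin_a below 0.02 m/s))), for 0.2 s.
At the end, for the whole second after the job is handed in: Heavier tin held still, upright (10 deg), touching neither trolley nor reader, middle within 30 mm of the window's axis up/down and sideways, its axis 55-150 mm before the window; lighter tin and cup upright on the trolley top, let go; six blocks in the dish, which stands level on the trolley (all of step 3 and ((x of tin_a_mid in the frame of reader_window between -0.15 and -0.055 m and y of tin_a_mid in the frame of reader_window between -0.03 and 0.03 m and z of tin_a_mid in the frame of reader_window between -0.03 and 0.03 m and angle between tin_a_mid's own z axis and vertical below 0.17 rad and linear speed of tin_a below 0.03 m/s and contact force between tin_a and the fingers above 1 N and contact force between tin_a and table below 0.02 N and contact force between tin_a and reader below 0.02 N and angle between tin_b_mid's own z axis and vertical below 0.1 rad and height (world z) of tin_b_mid below 0.054 m and linear speed of tin_b below 0.02 m/s and contact force between tin_b and table between 0.6 and 2 N and contact force between tin_b and the fingers below 0.05 N) or (x of tin_b_mid in the frame of reader_window between -0.15 and -0.055 m and y of tin_b_mid in the frame of reader_window between -0.03 and 0.03 m and z of tin_b_mid in the frame of reader_window between -0.03 and 0.03 m and angle between tin_b_mid's own z axis and vertical below 0.17 rad and linear speed of tin_b below 0.03 m/s and contact force between tin_b and the fingers above 1 N and contact force between tin_b and table below 0.02 N and contact force between tin_b and reader below 0.02 N and angle between tin_a_mid's own z axis and vertical below 0.1 rad and height (world z) of tin_a_mid below 0.054 m and linear speed of tin_a below 0.02 m/s and contact force between tin_a and table between 0.6 and 2 N and contact force between tin_a and the fingers below 0.05 N)) and angle between dish's own z axis and vertical below 0.1 rad and height (world z) of dish below 0.006 m and contact force between dish and table above 2 N); the arm keeps its last pose, push and grip.
It fails at once if the dropper bottle is moved more than 20 mm or tipped over (distance of dropper from where it was at the start of the episode above 0.02 m or angle between dropper's own z axis and vertical above 0.4 rad).
It fails at once if the culture dishes are moved more than 20 mm (distance of petri from where it was at the start of the episode above 0.02 m).
It also fails if it takes over 72 s, if anything falls off the work surface, if the arm or the gripper's body presses on something with over 40 N, if the wrist force passes 120 N, or if a joint passes its speed limit or range.

### The arm

A 7-joint arm with a two-finger parallel gripper is mounted at the origin on the work surface. World frame = base frame: x ahead of the robot, y to its left, z up, the work surface at z = 0. Lengths are in m, angles in rad, forces in N, time in s.
With the tool pointing down it reaches from about 0.35 to 0.9 m from the base axis. Payload 19.9 kg.
Tool frame: the origin (TCP) lies on the mounting face of the last link; the fingertips stand 199 mm ahead of it and the grasp point (between the pads) lies 180 mm ahead of it; x points along the fingers, z is the direction in which the jaws open and shut, and the axes are right-handed (so a half turn about x gives the same grasp; the last joint's range is limited). The gripper opens to 94 mm and grips with 3 to 60 N. Pads are 16 mm wide; open, the fingers measure 119 mm over their backs; the gripper's body (75 mm by 177 mm) begins 78 mm behind the grasp point.
Start: joints at [1.163, 0.417, -0.01, 1.614, 0.005, 1.111, -0.053], TCP at [0.224, -0.583, 0.405] pointing down, gripper open.
Joint ranges: [-2.81, 2.81], [-0.39, 2.02], [-1.27, 1.25], [0.06, 2.57], [-1.19, 4.33], [0.19, 2], [-2.82, 2.82]. Speed limits (rad/s): [1.89, 1.89, 2.39, 2.39, 3.01, 3.01, 3.01].

### API

Orientations are given as a rotation vector (axis times angle).
In Python, from workcell import ctrl gives the robot as it stands.
- The arm moves only by the tool carry_out, never from a script. Its argument "steps" is a list of rows, each a list of 3 entries, a list of its own where there are three numbers: the shift along the world's x, y, z in cm, then the turn about the world's z in degrees, then the opening, from -1 (shut) to 1 (fully open). In form: [[[x, y, z], roll, gripper], ...]. A call has 1 to 20 rows; each row is the pose to reach, as a shift and turn from the pose measured when the call began; what a row does not reach only later rows make up. A row lasts 1/10 s, in which the tool goes at most 50 mm and 8.59 degrees, less where a joint would pass 70% of its speed; a pose out of reach is approached as far as the arm can. A call with a gripper value outside its range is refused whole. The fingers move at their own pace and stop on an object; the grip force is fixed at half the most. Time passes only in rows, so rows that repeat a pose let the fingers close. It gives the time, the measured TCP pose, the force and the opening at its end, in the units of the state.
- ctrl.state(): the state, without advancing time (a new reading comes with each control period).
- ctrl.snapshot(name): name is "scene" or "top" or "wrist"; returns a dict with "pixels" (480x640x3 uint8, red, green, blue), "vertical_fov" (degrees; the focal length in pixels is half the picture's height over the tangent of half this angle, whatever the lens; pixels are square), "cx", "cy" (the principal point, pixels), "R" (3x3) and "t" (3): a world point X has camera coordinates R X + t; the wrist camera has in their place "tool_from_camera" (4x4, takes a point from camera to tool coordinates, whose origin is the TCP and whose axes are the tool frame's). Camera axes: x right, y down, z forward; pixel columns grow to the right and rows downward; lengths in m; the calibration is good to about 2 mm. A picture is of the moment at which its call begins: read the wrist's pose just before it. There is no depth.
- ctrl.finish_job(): hands the job in, once; it reports no verdict.
The state is a dict: "t": time; "q": joint angles; "dq": joint speeds; "tau": joint torques, N m; "ee_pos": TCP position; "ee_rot": TCP orientation; "contact_force": force on the tool from outside, world axes, zero at the start; "moment": the same for the moment, N m; "gripper_width": finger opening in m.
Only numpy, scipy, OpenCV 4.12 (cv2) and the standard library are available. Lean on these libraries where they do the work, as an engineer would, in place of code of your own. Each camera call takes 0.05 s, during which the arm holds its last target. There are 200 camera calls.

## Working session

There is one attempt and no reset: what is moved stays moved. The work goes in short steps, Python scripts to look and compute and a tool call to move; the robot and the scene stay as the last step left them, time stands still between calls to the robot, and variables do not carry over. Pictures are saved under pics/ and viewed, about 8 in all and at most 12, crops included, and the job is handed in when it is done.

Besides the shell and the picture viewer there is one more tool, called after ">>>" as name(argument=value, ...) on one line, values as JSON. carry_out: Moves the arm, as the interface text tells. Its arguments: {"type":"object","properties":{"steps":{"type":"array","items":{"type":"array"}}},"required":["steps"]}

```bash
mkdir -p pics; ls
cat > h.py <<'E'
import numpy as np,cv2
from workcell import ctrl
from scipy.spatial.transform import Rotation as Ro
def snap(n):
    st=ctrl.state(); s=ctrl.snapshot(n); f=240/np.tan(np.radians(s['vertical_fov']/2))
    K=np.array([[f,0,s['cx']],[0,f,s['cy']],[0,0,1]])
    if 'R' in s: R,t=np.array(s['R']),np.array(s['t'])
    else:
        T=np.eye(4);T[:3,:3]=Ro.from_rotvec(st['ee_rot']).as_matrix();T[:3,3]=st['ee_pos']
        M=np.linalg.inv(T@np.array(s['tool_from_camera']));R,t=M[:3,:3],M[:3,3]
    return cv2.cvtColor(s['pixels'],cv2.COLOR_RGB2BGR),K,R,t
def ray(K,R,t,u,v):
    d=R.T@np.linalg.inv(K)@np.array([u,v,1.]); return -R.T@t,d/np.linalg.norm(d)
def onz(c,u,v,z):
    o,d=ray(*c,u,v); return o+d*(z-o[2])/d[2]
def tri(rs):
    A=0;b=0
    for o,d in rs:
        P=np.eye(3)-np.outer(d,d);A=A+P;b=b+P@o
    X=np.linalg.solve(A,b); return X,[np.linalg.norm((np.eye(3)-np.outer(d,d))@(X-o)) for o,d in rs]
def proj(c,X):
    p=c[0]@(c[1]@np.array(X)+c[2]); return p[:2]/p[2]
E
cat > a.py <<'E'
from h import *
s=ctrl.state(); print(s, Ro.from_rotvec(s['ee_rot']).as_matrix().round(3))
for n in ['scene','top']:
    im,K,R,t=snap(n); cv2.imwrite(f'pics/{n}0.png',im); np.savez(f'{n}0.npz',K=K,R=R,t=t); print(n,K[0,0],(-R.T@t).round(3))
E
python3 a.py
```

```text
pics
{'t': 0.0, 'q': array([ 1.16253042,  0.41795461, -0.01033638,  1.61416215,  0.00473747,
        1.11069904, -0.05302004]), 'dq': array([ 0.00138345, -0.00074615,  0.00074731,  0.00097977, -0.00070249,
       -0.00064752, -0.0005254 ]), 'tau': array([ 3.97137585e-03, -8.51233149e+01,  6.41153064e-01, -4.25989902e+01,
       -4.87479824e-02,  1.86779432e-02,  4.86254032e-05]), 'ee_pos': array([ 0.22409299, -0.58330098,  0.40404214]), 'ee_rot': array([ 0.93552341,  1.36176731, -0.93455644]), 'contact_force': array([ 0.26161576, -0.55354033, -0.07859375]), 'moment': array([ 0.01282262, -0.0188939 , -0.0137723 ]), 'gripper_width': 0.09431008843991678} [[-0.001  0.933  0.359]
 [ 0.001  0.359 -0.933]
 [-1.    -0.    -0.001]]
scene 479.0243458957888 [ 1.231 -0.046  0.952]
top 590.0407778559011 [ 0.458 -0.013  1.333]
```

View pics/scene0.png

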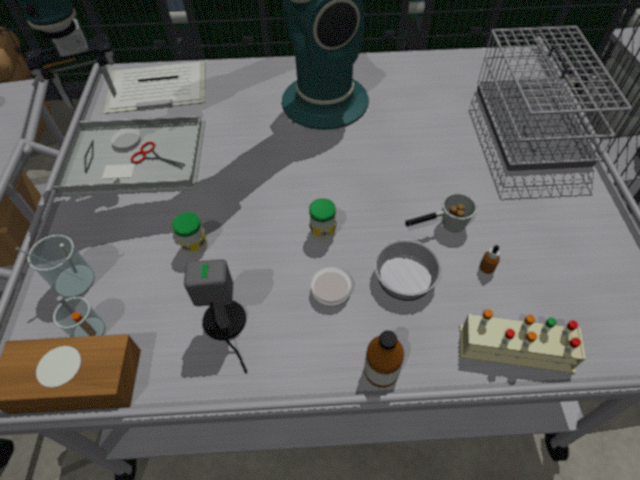

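View pics/top0.png

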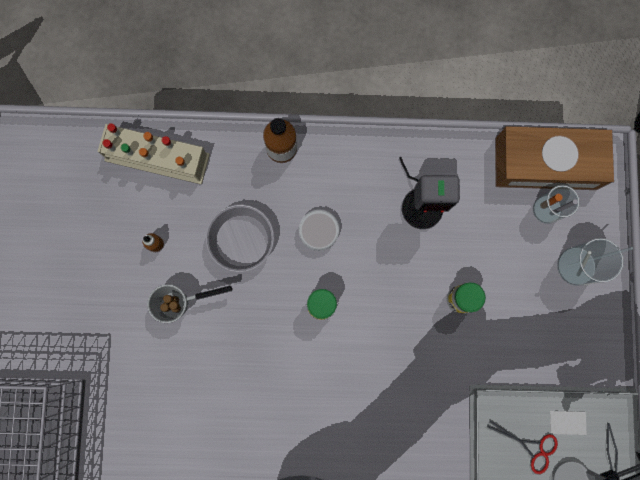

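>>> carry_out(steps=[[[0,0,60],5,1],[[0,0,60],5,1],[[0,0,60],5,1],[[0,0,60],5,1],[[0,0,60],5,1],[[0,0,60],5,1],[[0,0,60],5,1],[[0,0,60],5,1],[[0,0,60],5,1],[[0,0,60],5,1],[[0,0,60],5,1],[[0,0,60],5,1]])

```text
t: 1.3
ee_pos: [0.2049, -0.5335, 0.8549]
ee_rot: [0.836, 1.346, -0.89]
contact_force: [0.5, 0.2, -0.0]
gripper_width: 0.094
```

```bash
cat > st.py <<'E'
from h import *
s=ctrl.state(); print(s['t'],s['q'].round(3),s['ee_pos'].round(4),s['gripper_width'].round(4),s['contact_force'].round(2)); print(Ro.from_rotvec(s['ee_rot']).as_matrix().round(3))
E
python3 st.py
```

```text
Traceback (most recent call last):
  File "st.py", line 2, in <module>
    s=ctrl.state(); print(s['t'],s['q'].round(3),s['ee_pos'].round(4),s['gripper_width'].round(4),s['contact_force'].round(2)); print(Ro.from_rotvec(s['ee_rot']).as_matrix().round(3))
                                                                      ^^^^^^^^^^^^^^^^^^^^^^^^
AttributeError: 'float' object has no attribute 'round'
```

```bash
sed -i "s/s\['gripper_width'\].round(4)/round(s['gripper_width'],4)/" st.py; python3 st.py
```

```text
1.3 [ 1.004  0.303  0.248  0.788 -0.083  2.003  0.086] [ 0.2049 -0.5335  0.8549] 0.094 [ 0.46  0.17 -0.04]
[[ 0.02   0.899  0.438]
 [-0.051  0.439 -0.897]
 [-0.998 -0.005  0.055]]
```

>>> carry_out(steps=[[[0,0,60],0,1],[[0,0,60],0,1],[[0,0,60],0,1],[[0,0,60],0,1],[[0,0,60],0,1],[[0,0,60],0,1],[[0,0,60],0,1],[[0,0,60],0,1],[[0,0,60],0,1],[[0,0,60],0,1]])

```text
t: 2.3
ee_pos: [0.1636, -0.4282, 0.9009]
ee_rot: [0.8, 1.296, -0.911]
contact_force: [0.3, 0.1, 0.7]
gripper_width: 0.094
```

```bash
python3 st.py
```

```text
2.3 [ 0.577  0.083  0.653  0.957 -0.059  2.003  0.081] [ 0.1636 -0.4282  0.9009] 0.094 [0.32 0.13 0.67]
[[ 0.042  0.899  0.436]
 [-0.107  0.438 -0.892]
 [-0.993 -0.009  0.115]]
```

>>> carry_out(steps=[[[0,0,-5],0,1],[[0,0,-10],0,1],[[0,0,-15],0,1],[[0,0,-20],0,1],[[0,0,-25],0,1],[[0,0,-30],0,1],[[0,0,-35],0,1],[[0,0,-40],0,1],[[0,0,-45],0,1],[[0,0,-45],0,1]])

```text
t: 3.3
ee_pos: [0.1632, -0.4267, 0.4472]
ee_rot: [0.803, 1.302, -0.91]
contact_force: [-0.4, 0.4, 0.8]
gripper_width: 0.0942
```

>>> carry_out(steps=[[[-10,28,0],0,1],[[-10,28,0],0,1],[[-10,28,0],0,1],[[-10,28,0],0,1],[[-10,28,0],0,1],[[-10,28,0],0,1]])

```text
t: 3.9
ee_pos: [0.1, -0.2617, 0.4568]
ee_rot: [0.798, 1.288, -0.906]
contact_force: [0.3, -0.2, 0.2]
gripper_width: 0.094
```

```bash
python3 st.py
```

```text
3.9 [ 0.9   -0.374  0.143  2.301  0.073  1.091 -0.106] [ 0.1    -0.2617  0.4568] 0.094 [ 0.3  -0.18  0.2 ]
[[ 0.051  0.897  0.439]
 [-0.11   0.442 -0.89 ]
 [-0.993 -0.003  0.121]]
```

>>> carry_out(steps=[[[25,26,20],0,1],[[25,26,20],0,1],[[25,26,20],0,1],[[25,26,20],0,1],[[25,26,20],0,1],[[25,26,20],0,1],[[25,26,20],0,1],[[25,26,20],0,1],[[25,26,20],0,1],[[25,26,20],0,1]])

```text
t: 4.9
ee_pos: [0.3501, 0.0022, 0.6612]
ee_rot: [0.795, 1.283, -0.903]
contact_force: [-1.1, -0.3, -0.6]
gripper_width: 0.094
```

>>> carry_out(steps=[[[-18,48,0],0,1],[[-18,48,0],0,1],[[-18,48,0],0,1],[[-18,48,0],0,1],[[-18,48,0],0,1],[[-18,48,0],0,1],[[-18,48,0],0,1],[[-18,48,0],0,1],[[-18,48,0],0,1],[[-18,48,0],0,1],[[-18,48,0],0,1]])

```text
t: 6.0
ee_pos: [0.1878, 0.4359, 0.6662]
ee_rot: [0.797, 1.28, -0.901]
contact_force: [1.1, -1.4, 1.0]
gripper_width: 0.094
```

>>> carry_out(steps=[[[0,0,60],0,1],[[0,0,60],0,1],[[0,0,60],0,1],[[0,0,60],0,1],[[0,0,60],0,1],[[0,0,60],0,1]])

```text
t: 6.6
ee_pos: [0.1926, 0.4485, 0.783]
ee_rot: [0.78, 1.265, -0.919]
contact_force: [-0.1, 0.2, -0.3]
gripper_width: 0.0939
```

```bash
python3 st.py
```

```text
6.6 [-0.733  0.131 -0.616  1.181  0.177  1.971 -2.405] [0.1926 0.4485 0.783 ] 0.0939 [-0.09  0.2  -0.29]
[[ 0.058  0.898  0.437]
 [-0.138  0.441 -0.887]
 [-0.989 -0.008  0.149]]
```

>>> carry_out(steps=[[[0,0,60],0,1],[[0,0,60],0,1],[[0,0,60],0,1],[[0,0,60],0,1]])

```text
t: 7.0
ee_pos: [0.2095, 0.4629, 0.78]
ee_rot: [0.754, 1.266, -0.947]
contact_force: [0.4, 0.4, -0.2]
gripper_width: 0.094
```

>>> carry_out(steps=[[[0,0,60],0,1],[[0,0,60],0,1],[[0,0,60],0,1],[[0,0,60],0,1]])

```text
t: 7.4
ee_pos: [0.2196, 0.4641, 0.7935]
ee_rot: [0.759, 1.268, -0.944]
contact_force: [-0.3, 0.7, -1.6]
gripper_width: 0.0937
```

```bash
python3 st.py
```

```text
7.4 [-1.758  0.187  0.706  1.118 -0.009  2.001 -2.173] [0.2196 0.4641 0.7935] 0.0937 [-0.28  0.7  -1.62]
[[ 0.039  0.899  0.436]
 [-0.16   0.436 -0.886]
 [-0.986 -0.035  0.161]]
```

>>> carry_out(steps=[[[0,0,60],0,1],[[0,0,60],0,1],[[0,0,60],0,1],[[0,0,60],0,1],[[0,0,60],0,1],[[0,0,60],0,1],[[0,0,60],0,1],[[0,0,60],0,1]])

```text
t: 8.2
ee_pos: [0.2121, 0.4071, 0.8285]
ee_rot: [0.807, 1.27, -0.896]
contact_force: [1.1, -0.4, -0.2]
gripper_width: 0.0943
```

```bash
python3 st.py
```

```text
8.2 [-2.286  0.097  1.253  1.164  0.027  2.004 -2.136] [0.2121 0.4071 0.8285] 0.0943 [ 1.07 -0.38 -0.23]
[[ 0.071  0.898  0.435]
 [-0.109  0.441 -0.891]
 [-0.991  0.016  0.129]]
```

>>> carry_out(steps=[[[0,0,60],-8,1],[[0,0,60],-16,1],[[0,0,60],-24,1],[[0,0,60],-33,1],[[0,0,60],-33,1],[[0,0,60],-33,1],[[0,0,60],-33,1],[[0,0,60],-33,1],[[0,0,60],-33,1],[[0,0,60],-33,1]])

```text
t: 9.2
ee_pos: [0.2332, 0.3919, 0.8298]
ee_rot: [1.249, 1.064, -1.308]
contact_force: [-0.7, -0.1, -0.1]
gripper_width: 0.0939
```

```bash
python3 st.py
```

```text
9.2 [-2.24   0.08   1.253  1.167 -0.006  2.004 -2.678] [0.2332 0.3919 0.8298] 0.0939 [-0.74 -0.14 -0.06]
[[ 0.029  0.992 -0.12 ]
 [-0.085 -0.117 -0.989]
 [-0.996  0.039  0.081]]
```

>>> carry_out(steps=[[[0,0,60],0,1],[[0,0,60],0,1],[[0,0,60],0,1],[[0,0,60],0,1],[[0,0,60],0,1],[[0,0,60],0,1]])

```text
t: 9.8
ee_pos: [0.2456, 0.3809, 0.854]
ee_rot: [1.297, 1.077, -1.265]
contact_force: [-0.5, 0.2, -0.4]
gripper_width: 0.094
```

>>> carry_out(steps=[[[0,0,60],0,1],[[0,0,60],0,1],[[0,0,60],0,1],[[0,0,60],0,1],[[0,0,60],0,1],[[0,0,60],0,1]])

```text
t: 10.4
ee_pos: [0.2571, 0.3677, 0.8787]
ee_rot: [1.345, 1.086, -1.219]
contact_force: [-0.0, 0.3, -0.1]
gripper_width: 0.0938
```

```bash
python3 st.py
```

```text
10.4 [-2.160e+00  7.900e-02  1.253e+00  1.052e+00 -1.000e-03  2.003e+00
 -2.599e+00] [0.2571 0.3677 0.8787] 0.0938 [-0.02  0.35 -0.15]
[[ 0.096  0.989 -0.117]
 [ 0.003 -0.117 -0.993]
 [-0.995  0.095 -0.014]]
```

```bash
cat > m.py <<'E'
from h import *
C={}
I={}
for n in ['scene','top']:
    d=np.load(f'{n}0.npz');C[n]=(d['K'],d['R'],d['t']);I[n]=cv2.imread(f'pics/{n}0.png')
def cent(n,mask,box,k=1):
    x0,y0,x1,y1=box; m=np.zeros_like(mask);m[y0:y1,x0:x1]=mask[y0:y1,x0:x1]
    k,l,s,c=cv2.connectedComponentsWithStats(m.astype(np.uint8)); 
    i=1+np.argmax(s[1:,4]); return c[i],s[i],l==i
G={n:(lambda h:(h[...,0]>45)&(h[...,0]<80)&(h[...,1]>150)&(h[...,2]>70))(cv2.cvtColor(I[n],cv2.COLOR_BGR2HSV)) for n in I}
for nm,bs,bt in [('mid',(295,190,345,245),(300,280,345,325)),('right',(165,205,210,255),(440,275,495,320))]:
    a,sa,_=cent('scene',G['scene'],bs);b,sb,_=cent('top',G['top'],bt)
    X,r=tri([ray(*C['scene'],*a),ray(*C['top'],*b)]);print('tin',nm,X.round(4),np.round(r,4),sa[:5],sb[:5],onz(C['top'],*b,.096).round(4))
gs={n:cv2.cvtColor(I[n],cv2.COLOR_BGR2GRAY) for n in I}
for n,b in [('scene',(400,205,450,232)),('top',(190,280,240,305))]:
    c,s,m=cent(n,gs[n]<45,b);v,u=np.nonzero(m)
    P=np.array([onz(C[n],*p,.058)[:2] for p in zip(u,v)]);w,V=np.linalg.eigh(np.cov(P.T));e=(P-P.mean(0))@V[:,1]
    print('handle',n,c,s,P.mean(0).round(4),'yaw',np.degrees(np.arctan2(*V[::-1,1])).round(1),'len',np.ptp(e).round(3))
    H=(c,) ; I[n+'h']=c
print(tri([ray(*C[n],*I[n+'h']) for n in ('scene','top')]))
big=cv2.resize(gs['top'][190:330,135:285],None,fx=4,fy=4,interpolation=cv2.INTER_CUBIC)
s2=cv2.resize(I['scene'][180:310,360:520],None,fx=3.5,fy=3.5,interpolation=cv2.INTER_CUBIC);big=cv2.cvtColor(big,cv2.COLOR_GRAY2BGR)
cv2.imwrite('pics/c1.png',np.hstack([cv2.resize(big,(400,373)),cv2.resize(s2,(400,325)) if 0 else cv2.copyMakeBorder(cv2.resize(s2,(400,325)),0,48,0,0,0)]))
E
python3 m.py
```

```text
tin mid [ 0.4998 -0.0295  0.0726] [0.0006 0.0006] [310 199  25  21 391] [309 298  27  20  92] [ 0.499  -0.0297  0.096 ]
tin right [ 0.5354 -0.343   0.0898] [0.0009 0.0009] [173 213  27  21 442] [456 283  29  28 329] [ 0.5349 -0.3404  0.096 ]
handle scene [420.248 219.352] [406 214  30  12 125] [0.5345 0.2031] yaw 105.9 len 0.077
handle top [213.26136364 292.        ] [196 286  36  13 176] [0.534  0.2015] yaw 105.6 len 0.078
(array([0.53411596, 0.20239694, 0.0575101 ]), [np.float64(0.0007652288475941788), np.float64(0.0007652288475941794)])
```

Run:
```python
from h import *
im,K,R,t=snap('wrist');cv2.imwrite('pics/w1.png',im);np.savez('w1.npz',K=K,R=R,t=t)
```

View pics/w1.png

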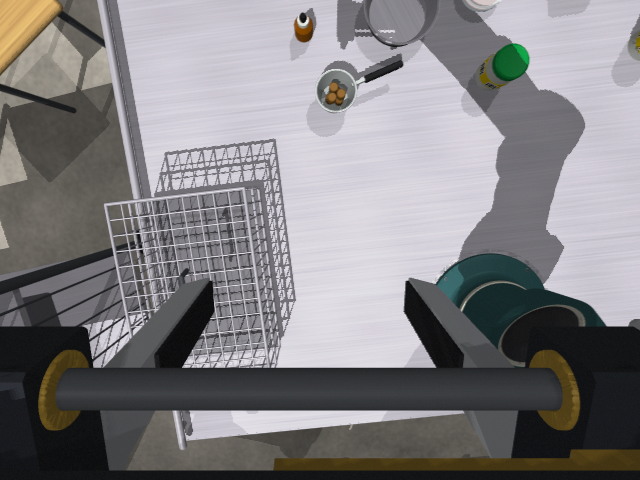

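```bash
cat >> m.py <<'E'
print('---')
def P(n,u,v,z): return onz(C[n],u,v,z).round(3)
for nm,t,s,z in [('dish',(240,236),(408,270),.048),('petri',(319,229),(331,287),.032),('dropper',(152,242),(489,262),.045),('rfoot',(423,208),(224,319),.01),('rhead',(437,190),(207,268),.204)]:
    print(nm,P('top',*t,z),P('scene',*s,z),tri([ray(*C['top'],*t),ray(*C['scene'],*s)])[0].round(3))
# dish rim & cup rim circle: bright edges -> project predicted circle
cup=np.array([.534,.2015])+.1*np.array([-.269,.963]);print('cup',cup)
for n in ('scene','top'):
    im=I[n].copy()
    for c,r,z in [(cup,.04,.07),(P('top',240,236,.048)[:2],.075,.048),(P('top',240,236,.048)[:2],.06,.0)]:
        for a in np.arange(0,6.28,.02):
            u,v=proj(C[n],[c[0]+r*np.cos(a),c[1]+r*np.sin(a),z]);im[int(round(v)),int(round(u))]=(0,0,255)
    I[n+'o']=im
o=np.hstack([cv2.resize(I['topo'][190:340,130:290],(400,375)),cv2.resize(I['sceneo'][180:330,360:520],(400,375))]);cv2.imwrite('pics/c1.png',o)
E
python3 m.py|sed -n '/---/,$p'
```

```text
---
dish [0.659 0.151 0.048] [0.668 0.154 0.048] [0.661 0.154 0.037]
petri [ 0.682 -0.023  0.032] [ 0.691 -0.019  0.032] [ 0.684 -0.021  0.021]
dropper [0.641 0.343 0.045] [0.656 0.34  0.045] [0.644 0.348 0.025]
rfoot [ 0.742 -0.26   0.01 ] [ 0.744 -0.255  0.01 ] [ 0.742 -0.258  0.007]
rhead [ 0.737 -0.251  0.204] [ 0.737 -0.252  0.204] [ 0.737 -0.251  0.204]
cup [0.5071 0.2978]
```

View pics/c1.png

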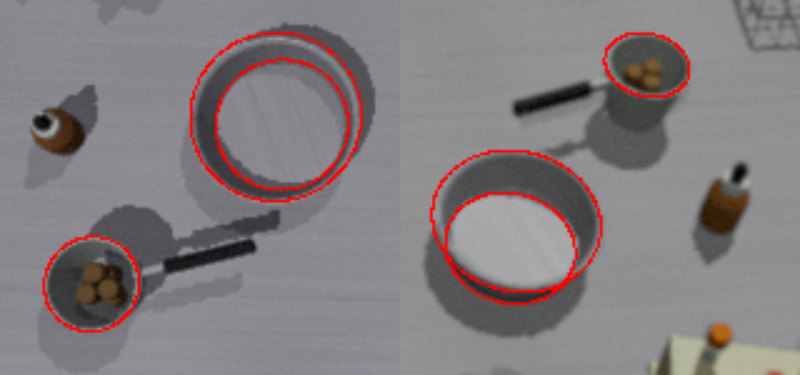

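>>> carry_out(steps=[[[29.4,-21.5,-47.9],112.3,0],[[29.4,-21.5,-47.9],112.3,0],[[29.4,-21.5,-47.9],112.3,0],[[29.4,-21.5,-47.9],112.3,0],[[29.4,-21.5,-47.9],112.3,0],[[29.4,-21.5,-47.9],112.3,0],[[29.4,-21.5,-47.9],112.3,0],[[29.4,-21.5,-47.9],112.3,0],[[29.4,-21.5,-47.9],112.3,0],[[29.4,-21.5,-47.9],112.3,0],[[29.4,-21.5,-47.9],112.3,0],[[29.4,-21.5,-47.9],112.3,0],[[29.4,-21.5,-47.9],112.3,0],[[29.4,-21.5,-47.9],112.3,0],[[29.4,-21.5,-47.9],112.3,0]])

```text
t: 11.95
ee_pos: [0.4046, 0.1198, 0.4705]
ee_rot: [-0.137, 1.554, 0.286]
contact_force: [0.1, 0.7, -0.4]
gripper_width: 0.0471
```

```bash
cat >> st.py <<'E'
T=Ro.from_rotvec(s['ee_rot']).as_matrix();print('tip',(s['ee_pos']+.199*T[:,0]).round(4),'grasp',(s['ee_pos']+.18*T[:,0]).round(4),'jaw az',np.degrees(np.arctan2(T[1,2],T[0,2])).round(1))
E
python3 st.py
python3 - <<'E'
from h import *
im,K,R,t=snap('wrist');cv2.imwrite('pics/w2.png',im);np.savez('w2.npz',K=K,R=R,t=t)
g=cv2.cvtColor(im,cv2.COLOR_BGR2GRAY); print([proj((K,R,t),X).round(0) for X in [(.55,.144,.058),(.524,.24,.058),(.507,.298,.07)]])
E
```

```text
11.95 [-1.838 -0.388  1.254  2.031  0.306  1.204 -0.435] [0.4046 0.1198 0.4705] 0.0471 [ 0.1   0.69 -0.39]
[[-0.007 -0.266  0.964]
 [ 0.094  0.959  0.266]
 [-0.996  0.093  0.018]]
tip [0.4032 0.1386 0.2724] grasp [0.4034 0.1368 0.2913] jaw az 15.4
[array([439., 269.]), array([445., 174.]), array([451., 110.])]
```

View pics/w2.png

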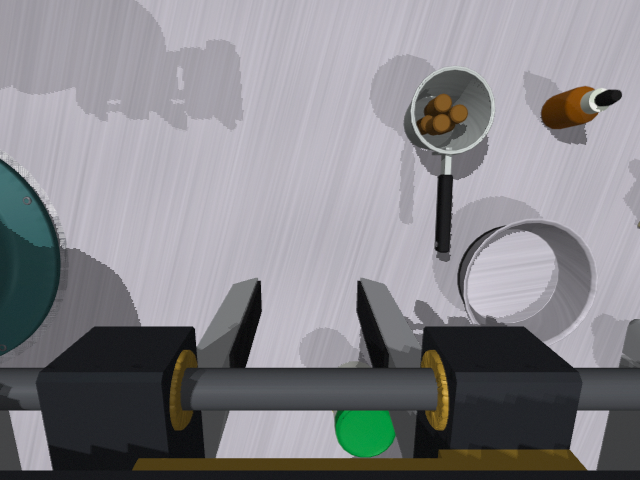

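>>> carry_out(steps=[[[13.9,3.2,-7],0,0],[[13.9,3.2,-7],0,0],[[13.9,3.2,-7],0,0],[[13.9,3.2,-7],0,0],[[13.9,3.2,-7],0,0],[[13.9,3.2,-7],0,0]])

```text
t: 12.6
ee_pos: [0.4058, 0.1173, 0.4623]
ee_rot: [-0.131, 1.52, 0.283]
contact_force: [0.4, 0.3, -0.1]
gripper_width: 0.0472
```

```bash
python3 st.py
```

```text
12.6 [-1.826 -0.387  1.253  2.051  0.325  1.154 -0.439] [0.4058 0.1173 0.4623] 0.0472 [ 0.42  0.3  -0.08]
[[ 0.026 -0.264  0.964]
 [ 0.101  0.96   0.26 ]
 [-0.994  0.091  0.052]]
tip [0.411  0.1375 0.2644] grasp [0.4105 0.1355 0.2833] jaw az 15.1
```

>>> carry_out(steps=[[[-2,-10,5],0,0],[[-4,-20,5],0,0],[[-6,-30,5],0,0],[[-7.6,-38.7,5],0,0],[[-7.6,-38.7,5],0,0],[[-7.6,-38.7,5],0,0],[[-7.6,-38.7,5],0,0],[[-7.6,-38.7,5],0,0],[[-45.6,-54.7,5],0,0],[[-45.6,-54.7,5],0,0],[[-45.6,-54.7,5],0,0],[[-45.6,-54.7,5],0,0],[[-45.6,-54.7,5],0,0],[[-45.6,-54.7,5],0,0],[[-45.6,-54.7,5],0,0],[[-45.6,-54.7,5],0,0],[[-45.6,-54.7,5],0,0],[[-45.6,-54.7,5],0,0]])

```text
t: 14.4
ee_pos: [0.014, -0.3896, 0.5112]
ee_rot: [-0.13, 1.52, 0.282]
contact_force: [0.5, -1.3, 0.3]
gripper_width: 0.0472
```

```bash
python3 st.py
```

```text
14.4 [ 0.171 -0.347  1.06   1.997  0.242  1.412  1.406] [ 0.014  -0.3896  0.5112] 0.0472 [ 0.53 -1.33  0.34]
[[ 0.026 -0.263  0.965]
 [ 0.101  0.961  0.259]
 [-0.995  0.091  0.052]]
tip [ 0.0192 -0.3695  0.3133] grasp [ 0.0187 -0.3714  0.3321] jaw az 15.0
```

>>> carry_out(steps=[[[31.6,17,0],0,0],[[31.6,17,0],0,0],[[31.6,17,0],0,0],[[31.6,17,0],0,0],[[31.6,17,0],0,0],[[31.6,17,0],0,0],[[31.6,17,0],0,0],[[31.6,17,0],0,0],[[52.3,54,-11],0,0],[[52.3,54,-11],0,0],[[52.3,54,-11],0,0],[[52.3,54,-11],0,0],[[52.3,54,-11],0,0],[[52.3,54,-11],0,0],[[52.3,54,-11],0,0],[[52.3,54,-11],0,0],[[52.3,54,-11],0,0],[[52.3,54,-11],0,0],[[52.3,54,-11],0,0]])

```text
t: 16.3
ee_pos: [0.537, 0.1504, 0.4005]
ee_rot: [-0.131, 1.521, 0.282]
contact_force: [-0.1, -0.5, 0.3]
gripper_width: 0.0469
```

```bash
python3 st.py
```

```text
16.3 [-0.396  0.29   0.108  1.809 -0.143  0.995  0.046] [0.537  0.1504 0.4005] 0.0469 [-0.14 -0.49  0.28]
[[ 0.025 -0.263  0.964]
 [ 0.1    0.961  0.259]
 [-0.995  0.09   0.05 ]]
tip [0.542  0.1704 0.2026] grasp [0.5415 0.1685 0.2215] jaw az 15.1
```

>>> carry_out(steps=[[[0,0,-5],0,0],[[0,0,-10],0,0],[[0,0,-14.2],0,0],[[0,0,-14.2],0,0],[[0,0,-14.2],0,-1],[[0,0,-14.2],0,-1],[[0,0,-14.2],0,-1],[[0,0,-14.2],0,-1],[[0,0,-14.2],0,-1],[[0,0,-14.2],0,-1]])

```text
t: 17.3
ee_pos: [0.5372, 0.1503, 0.259]
ee_rot: [-0.131, 1.52, 0.282]
contact_force: [0.9, -1.9, 1.8]
gripper_width: 0.0109
```

```bash
python3 st.py
```

```text
17.3 [-0.372  0.475  0.081  1.917 -0.194  0.705  0.109] [0.5372 0.1503 0.259 ] 0.0109 [ 0.9  -1.95  1.79]
[[ 0.026 -0.263  0.964]
 [ 0.1    0.961  0.259]
 [-0.995  0.09   0.051]]
tip [0.5423 0.1703 0.0611] grasp [0.5418 0.1684 0.08  ] jaw az 15.1
```

>>> carry_out(steps=[[[0,0,5],0,-1],[[0,0,10],0,-1],[[0,0,15],0,-1],[[0,0,20],0,-1],[[0,0,20],0,-1],[[0,0,20],0,-1]])

```text
t: 17.9
ee_pos: [0.537, 0.1503, 0.4596]
ee_rot: [-0.131, 1.519, 0.282]
contact_force: [0.0, 0.8, -2.9]
gripper_width: 0.0108
```

```bash
python3 st.py;python3 - <<'E'
from h import *
a=snap('scene')[0];b=snap('wrist')[0]
cv2.imwrite('pics/s3.png',np.hstack([cv2.resize(a[100:340,300:620],(400,300)),cv2.resize(b,(400,300))]))
E
```

```text
17.9 [-0.407  0.236  0.119  1.74  -0.13   1.116  0.027] [0.537  0.1503 0.4596] 0.0108 [ 0.03  0.84 -2.86]
[[ 0.027 -0.263  0.964]
 [ 0.101  0.96   0.259]
 [-0.995  0.09   0.053]]
tip [0.5424 0.1704 0.2617] grasp [0.5419 0.1685 0.2806] jaw az 15.1
```

View pics/s3.png

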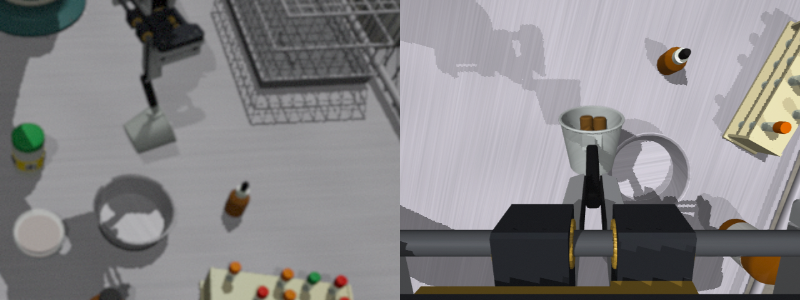

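>>> carry_out(steps=[[[3,-1.5,6],0,-1],[[6,-3,8],0,-1],[[9,-4.5,4],0,-1],[[12.9,-5.7,-1],0,-1],[[12.9,-5.7,-1],0,-1],[[12.9,-5.7,-1],0,-1]])

```text
t: 18.6
ee_pos: [0.6663, 0.0929, 0.4434]
ee_rot: [-0.131, 1.529, 0.281]
contact_force: [-0.9, 0.4, -1.8]
gripper_width: 0.0106
```

```bash
python3 st.py;python3 - <<'E'
from h import *
a=snap('scene')[0];b=snap('wrist')[0]
cv2.imwrite('pics/s4.png',np.hstack([cv2.resize(a[100:340,300:620],(400,300)),cv2.resize(b,(400,300))]))
E
```

```text
18.6 [-0.278  0.47   0.162  1.455 -0.181  1.196  0.193] [0.6663 0.0929 0.4434] 0.0106 [-0.91  0.43 -1.83]
[[ 0.018 -0.261  0.965]
 [ 0.098  0.961  0.259]
 [-0.995  0.09   0.043]]
tip [0.6698 0.1124 0.2454] grasp [0.6694 0.1106 0.2643] jaw az 15.0
```

View pics/s4.png

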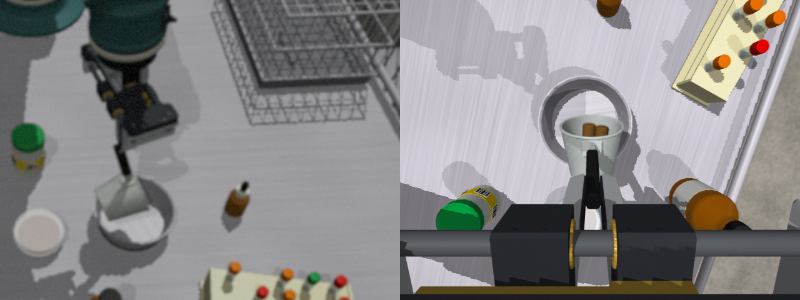

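>>> carry_out(steps=[[[0.5,-1.9,1],0,-1],[[1.1,-3.9,1],0,-1],[[1.9,-6.7,1],0,-1],[[2.7,-9.6,1],0,-1],[[3.2,-11.6,1],0,-1],[[3.2,-11.6,1],0,-1],[[2.0,-7.2,2],0,-1],[[0.8,-2.8,3],0,-1],[[0,0,3.5],0,-1],[[-0.4,1.4,3],0,-1],[[-0.4,1.4,2],0,-1]])

```text
t: 19.8
ee_pos: [0.6605, 0.1107, 0.4696]
ee_rot: [-0.134, 1.52, 0.287]
contact_force: [-0.8, 0.6, -2.6]
gripper_width: 0.0105
```

```bash
python3 st.py;python3 - <<'E'
from h import *
a=snap('scene')[0];b=snap('wrist')[0]
cv2.imwrite('pics/s5.png',np.hstack([cv2.resize(a[130:310,330:570],(400,300)),cv2.resize(b,(400,300))]))
E
```

```text
19.8 [-0.305  0.445  0.16   1.434 -0.175  1.231  0.163] [0.6605 0.1107 0.4696] 0.0105 [-0.8   0.57 -2.62]
[[ 0.025 -0.268  0.963]
 [ 0.102  0.959  0.264]
 [-0.994  0.091  0.052]]
tip [0.6655 0.131  0.2717] grasp [0.6651 0.1291 0.2906] jaw az 15.3
```

View pics/s5.png

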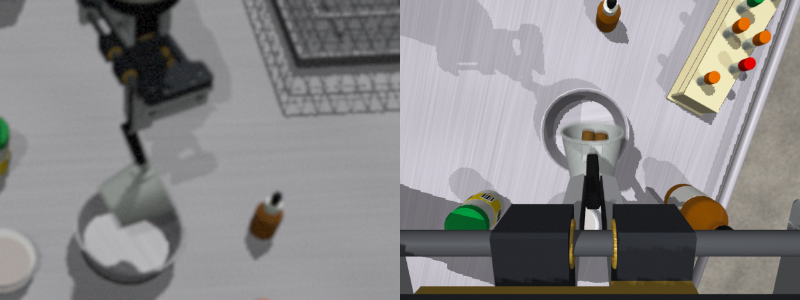

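```bash
cat > th.py <<'E'
from h import *
def theta(save=None):
    s=ctrl.state();T=Ro.from_rotvec(s['ee_rot']).as_matrix();p=s['ee_pos']+.199*T[:,0]+[0,0,.003]
    im,K,R,t=snap('scene');c=(K,R,t)
    if save: cv2.imwrite(save,im)
    zt=T[:,2];u=np.array([-zt[1],zt[0],0])*np.sign(zt[0]);u/=np.linalg.norm(u);n=np.cross(u,[0,0,1])
    g=cv2.cvtColor(im,cv2.COLOR_BGR2GRAY);P=[]
    pp=proj(c,p);x,y=map(int,pp)
    for v in range(y,min(y+70,480)):
        for w in range(max(x-60,0),min(x+60,640)):
            if g[v,w]<48:
                o,d=ray(*c,w,v);X=o+d*(n@(p-o))/(n@d)-p;P.append((X@u,-X[2]))
    P=np.array(P);r=np.hypot(*P.T);a=np.degrees(np.arctan2(P[:,1],P[:,0]));
    print('pivot px',pp.round(0))
    for lo,hi in [(.02,.035),(.035,.05),(.05,.065),(.065,.085),(.085,.12)]:
        k=(r>lo)&(r<hi);print(lo,k.sum(),np.percentile(a[k],[5,25,50,75,95]).round(0) if k.any() else '')
theta('pics/th0.png')
E
python3 th.py
```

```text
pivot px [408. 205.]
0.02 30 [ 87.  92.  98. 104. 114.]
0.035 27 [83. 86. 90. 94. 98.]
0.05 26 [83. 85. 87. 90. 94.]
0.065 33 [81. 83. 84. 87. 89.]
0.085 1 [83. 83. 83. 83. 83.]
```

>>> carry_out(steps=[[[0.5,-1.9,-1],0,-1],[[1.0,-3.7,-2.5],0,-1],[[1.0,-3.7,-3.7],0,-1],[[0.9,-3.3,-5.0],0,-1],[[0.9,-3.3,-5.7],0,-1],[[0.35,-1.25,-6.0],0,-1],[[-0.2,0.7,-6.6],0,-1],[[-0.2,0.7,-6.6],0,-1]])

```text
t: 20.75
ee_pos: [0.6585, 0.1183, 0.4015]
ee_rot: [-0.133, 1.523, 0.287]
contact_force: [-0.5, 1.1, 7.3]
gripper_width: 0.0106
```

```bash
python3 st.py; sed -i 's/th0/th1/' th.py; python3 th.py
```

```text
20.75 [-0.31   0.493  0.15   1.516 -0.187  1.104  0.171] [0.6585 0.1183 0.4015] 0.0106 [-0.47  1.06  7.27]
[[ 0.022 -0.267  0.963]
 [ 0.102  0.959  0.263]
 [-0.995  0.092  0.048]]
tip [0.6629 0.1385 0.2035] grasp [0.6625 0.1366 0.2224] jaw az 15.3
pivot px [410. 225.]
0.02 36 [104. 112. 121. 130. 143.]
0.035 35 [101. 105. 111. 117. 122.]
0.05 37 [ 99. 103. 109. 114. 118.]
0.065 40 [ 99. 102. 105. 108. 113.]
0.085 0
```

>>> carry_out(steps=[[[-0.5,1.8,-0.95],0,-1],[[-1.05,3.75,-2.15],0,-1],[[-1.05,3.75,-2.15],0,-1],[[-1.45,5.2,-3.35],0,-1],[[-1.45,5.2,-3.35],0,-1],[[-1.85,6.65,-4.5],0,-1],[[-1.85,6.65,-4.5],0,-1],[[-1.85,6.65,-4.5],0,-1],[[-1.85,6.65,-4.5],0,-1]])

```text
t: 21.7
ee_pos: [0.6403, 0.1843, 0.3573]
ee_rot: [-0.133, 1.522, 0.287]
contact_force: [-2.0, 3.2, 4.3]
gripper_width: 0.0109
```

```bash
python3 st.py; sed -i 's/th1/th2/' th.py; python3 th.py
python3 - <<'E'
import cv2,numpy as np
from h import snap
a=cv2.imread('pics/th2.png');b=snap('wrist')[0]
cv2.imwrite('pics/s6.png',np.hstack([cv2.resize(a[150:330,330:570],(400,300)),cv2.resize(b,(400,300))]))
E
```

```text
21.7 [-0.401  0.526  0.13   1.569 -0.185  1.006  0.075] [0.6403 0.1843 0.3573] 0.0109 [-2.04  3.24  4.26]
[[ 0.023 -0.267  0.963]
 [ 0.102  0.959  0.263]
 [-0.994  0.092  0.05 ]]
tip [0.6449 0.2047 0.1594] grasp [0.6444 0.2027 0.1783] jaw az 15.3
pivot px [437. 230.]
0.02 37 [ 69. 136. 147. 158. 171.]
0.035 38 [124. 131. 138. 145. 151.]
0.05 51 [120. 125. 133. 140. 146.]
0.065 46 [121. 126. 130. 136. 141.]
0.085 0
```

View pics/s6.png

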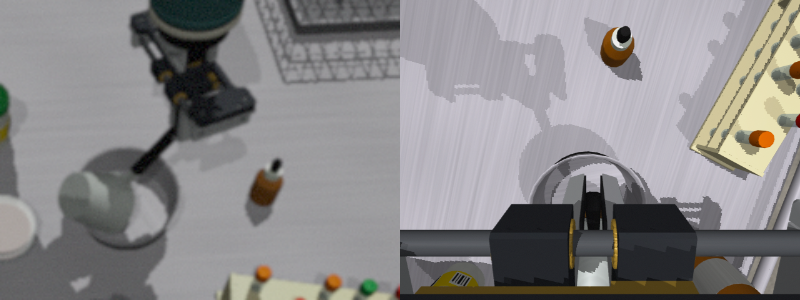

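>>> carry_out(steps=[[[0,0,0.5],0,-1],[[0,0,1.2],0,-1],[[0,0,2],0,-1],[[0,0,3],0,-1],[[0,0,4],0,-1],[[0,0,5],0,-1],[[0,0,6],0,-1],[[0,0,7],0,-1],[[0,0,7],0,-1]])

```text
t: 22.7
ee_pos: [0.6406, 0.1837, 0.429]
ee_rot: [-0.132, 1.52, 0.286]
contact_force: [-0.4, -1.0, -1.1]
gripper_width: 0.0112
```

```bash
python3 st.py; sed -i 's/th2/th3/' th.py; python3 th.py
python3 - <<'E'
import cv2,numpy as np
from h import *
a=cv2.imread('pics/th3.png');b,K,R,t=snap('top');cv2.imwrite('pics/t3.png',b)
h=cv2.cvtColor(a,cv2.COLOR_BGR2HSV)
m=((h[...,0]>5)&(h[...,0]<20)&(h[...,1]>100)).astype(np.uint8);m[:,:350]=0;m[:,470:]=0;m[:170]=0;m[310:]=0
k,l,s,c=cv2.connectedComponentsWithStats(m);print(s[1:],c[1:].round(0))
cv2.imwrite('pics/s7.png',np.hstack([cv2.resize(a[150:330,330:570],(400,300)),cv2.resize(b[170:320,160:360],(400,300))]))
E
```

```text
22.7 [-0.408  0.463  0.141  1.498 -0.17   1.137  0.054] [0.6406 0.1837 0.429 ] 0.0112 [-0.39 -0.97 -1.06]
[[ 0.025 -0.266  0.964]
 [ 0.102  0.96   0.262]
 [-0.994  0.092  0.052]]
tip [0.6457 0.2041 0.2311] grasp [0.6452 0.2021 0.25  ] jaw az 15.2
pivot px [444. 208.]
0.02 47 [118. 126. 140. 151. 170.]
0.035 40 [117. 122. 129. 135. 141.]
0.05 37 [116. 120. 125. 130. 133.]
0.065 36 [116. 119. 121. 125. 129.]
0.085 0 
[[431 170   1   1   1]
 [433 171   1   2   2]
 [464 170   6   3   7]
 [465 174   3   4   6]
 [444 178   1   2   2]
 [446 178   1   2   2]
 [448 179   2   2   3]
 [452 181   1   1   1]
 [439 182   2   2   2]
 [448 182   1   1   1]
 [441 184   1   2   2]
 [439 208   1   1   1]
 [420 230   1   1   1]
 [423 231   1   1   1]
 [420 232   1   1   1]
 [397 272  11  10  55]
 [410 275  11   8  60]
 [405 282  22  11 111]] [[431. 170.]
 [433. 172.]
 [466. 171.]
 [466. 176.]
 [444. 178.]
 [446. 178.]
 [449. 179.]
 [452. 181.]
 [440. 182.]
 [448. 182.]
 [441. 184.]
 [439. 208.]
 [420. 230.]
 [423. 231.]
 [420. 232.]
 [403. 276.]
 [415. 278.]
 [417. 288.]]
```

View pics/s7.png

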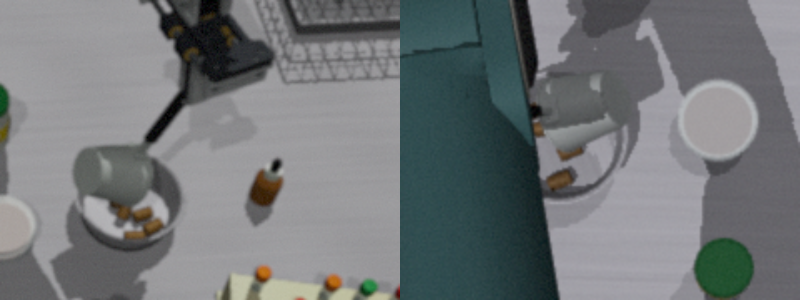

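>>> carry_out(steps=[[[1.0,-3.7,3],0,-1],[[2.0,-7.3,6],0,-1],[[3.0,-11,9],0,-1],[[3.5,-12.8,10.2],0,-1],[[3.7,-13.7,10.7],0,-1],[[3.7,-13.7,10.7],0,-1]])

```text
t: 23.4
ee_pos: [0.6775, 0.046, 0.5337]
ee_rot: [-0.132, 1.523, 0.285]
contact_force: [-1.0, 1.1, -1.3]
gripper_width: 0.011
```

```bash
python3 st.py; sed -i 's/th3/th4/' th.py; python3 th.py
cat > bl.py <<'E'
import sys
from h import *
a,K,R,t=snap('scene');cv2.imwrite(sys.argv[1],a);h=cv2.cvtColor(a,cv2.COLOR_BGR2HSV)
m=((h[...,0]>5)&(h[...,0]<20)&(h[...,1]>90)&(h[...,2]>40)).astype(np.uint8);q=np.zeros_like(m);q[235:310,365:450]=m[235:310,365:450]
k,l,s,c=cv2.connectedComponentsWithStats(q)
for i in range(1,k):
    if s[i,4]>8: print(s[i],c[i].round(0),onz((K,R,t),*c[i],.016).round(3))
E
python3 bl.py pics/b4.png
```

```text
23.4 [-0.222  0.437  0.192  1.307 -0.185  1.379  0.251] [0.6775 0.046  0.5337] 0.011 [-0.96  1.08 -1.3 ]
[[ 0.023 -0.265  0.964]
 [ 0.102  0.96   0.261]
 [-0.995  0.092  0.049]]
tip [0.6821 0.0662 0.3358] grasp [0.6817 0.0642 0.3547] jaw az 15.2
pivot px [379. 189.]
0.02 50 [107. 114. 123. 131. 145.]
0.035 46 [104. 108. 114. 119. 124.]
0.05 45 [103. 106. 110. 114. 117.]
0.065 38 [103. 105. 107. 110. 113.]
0.085 20 [153. 154. 155. 157. 160.]
[398 253  12   9  71] [404. 257.] [0.61  0.157 0.016]
[397 266  24  17 189] [407. 275.] [0.66  0.157 0.016]
[405 282  22  11 109] [417. 288.] [0.695 0.174 0.016]
```

>>> carry_out(steps=[[[-0.9,1,0],0,-1],[[-2.7,3,-0.5],0,-1],[[-5,5.5,-1],0,-1],[[-8,8.7,-2],0,-1],[[-11.1,12.1,-3],0,-1],[[-14.3,15.6,-4],0,-1],[[-17.7,19.3,-5.5],0,-1],[[-20.9,22.8,-7.5],0,-1],[[-22.7,24.8,-8.5],0,-1],[[-22.7,24.8,-8.5],0,-1],[[-22.7,24.8,-8.5],0,-1]])

```text
t: 24.6
ee_pos: [0.4488, 0.2972, 0.4475]
ee_rot: [-0.136, 1.524, 0.29]
contact_force: [0.1, -1.1, -2.0]
gripper_width: 0.0107
```

```bash
python3 st.py; sed -i 's/th4/th5/' th.py; python3 th.py;python3 bl.py pics/b5.png
```

```text
24.6 [-0.651  0.204  0.03   1.804 -0.089  1.058 -0.308] [0.4488 0.2972 0.4475] 0.0107 [ 0.1  -1.12 -2.02]
[[ 0.021 -0.27   0.963]
 [ 0.102  0.958  0.267]
 [-0.995  0.093  0.047]]
tip [0.4529 0.3175 0.2496] grasp [0.4525 0.3156 0.2685] jaw az 15.5
pivot px [479. 131.]
0.02 39 [103. 111. 122. 131. 146.]
0.035 46 [ 14.  25. 107. 116. 123.]
0.05 46 [ 28.  35. 106. 111. 117.]
0.065 43 [ 35.  39. 103. 108. 113.]
0.085 20 [40. 42. 44. 45. 46.]
[398 253  12   9  67] [404. 257.] [0.61  0.157 0.016]
[396 266  26  17 186] [407. 275.] [0.66  0.157 0.016]
[405 281  23  12 114] [417. 288.] [0.696 0.175 0.016]
```

>>> carry_out(steps=[[[0,0,-4],0,-1],[[0,0,-7],0,-1],[[0.1,-0.3,-8.3],0,-1],[[0.4,-1.4,-8.4],0,-1],[[0.8,-2.9,-8.4],0,-1],[[1.2,-4.3,-8.4],0,-1],[[1.6,-5.8,-8.3],0,-1],[[2.0,-7.2,-8.2],0,-1],[[2.4,-8.7,-8.1],0,-1],[[2.4,-8.7,-8.1],0,-1]])

```text
t: 25.7
ee_pos: [0.4753, 0.2066, 0.3677]
ee_rot: [-0.13, 1.523, 0.284]
contact_force: [-0.6, -0.0, -1.6]
gripper_width: 0.0111
```

```bash
python3 st.py; sed -i 's/th5/th6/' th.py; python3 th.py
```

```text
25.7 [-0.507  0.255  0.069  1.937 -0.129  0.889 -0.098] [0.4753 0.2066 0.3677] 0.0111 [-0.57 -0.01 -1.63]
[[ 0.023 -0.264  0.964]
 [ 0.102  0.96   0.26 ]
 [-0.995  0.092  0.049]]
tip [0.4799 0.2269 0.1698] grasp [0.4795 0.225  0.1887] jaw az 15.1
pivot px [434. 168.]
0.02 29 [103. 110. 118. 129. 141.]
0.035 25 [100. 103. 109. 113. 117.]
0.05 21 [ 98. 100. 103. 106. 109.]
0.065 17 [ 97.  99. 101. 103. 106.]
0.085 0
```

>>> carry_out(steps=[[[0.1,-0.5,-0.5],0,-1],[[0.5,-1.9,-0.7],0,-1],[[1.0,-3.4,-0.7],0,-1],[[1.4,-4.9,-0.6],0,-1],[[1.8,-6.4,-0.5],0,-1],[[1.8,-6.4,-0.5],0,-1]])

```text
t: 26.35
ee_pos: [0.4938, 0.1428, 0.3637]
ee_rot: [-0.129, 1.52, 0.285]
contact_force: [-0.9, 1.2, 11.8]
gripper_width: 0.0111
```

```bash
python3 st.py; sed -i 's/th6/th7/' th.py; python3 th.py
```

```text
26.35 [-0.407  0.255  0.103  1.949 -0.151  0.888  0.05 ] [0.4938 0.1428 0.3637] 0.0111 [-0.89  1.19 11.82]
[[ 0.026 -0.263  0.964]
 [ 0.103  0.96   0.26 ]
 [-0.994  0.093  0.052]]
tip [0.4989 0.1634 0.1658] grasp [0.4984 0.1614 0.1847] jaw az 15.1
pivot px [407. 177.]
0.02 20 [ 71.  86.  90.  96. 106.]
0.035 19 [78. 81. 82. 87. 91.]
0.05 16 [77. 78. 80. 82. 85.]
0.065 10 [76. 77. 78. 80. 82.]
0.085 0
```

>>> carry_out(steps=[[[0,0,1],0,-1],[[-0.5,2,1.5],0,-1],[[-1.2,4.5,1.5],0,-1],[[-1.8,6.6,1.5],0,-1],[[-2.1,7.7,0.8],0,-1],[[-2.1,7.7,0],0,-1],[[-1.7,6.2,-0.1],0,-1],[[-1.3,4.6,0],0,-1],[[-0.9,3.2,-0.3],0,-1],[[-0.5,1.8,-0.7],0,-1],[[-0.1,0.5,-1.2],0,-1],[[0.2,-0.7,-1.8],0,-1],[[0.2,-0.7,-1.8],0,-1]])

```text
t: 27.7
ee_pos: [0.4976, 0.133, 0.3469]
ee_rot: [-0.127, 1.516, 0.28]
contact_force: [2.3, -9.1, 26.5]
gripper_width: 0.0109
```

```bash
python3 st.py; sed -i 's/th7/th8/' th.py; python3 th.py
```

```text
27.7 [-0.386  0.278  0.103  1.963 -0.158  0.848  0.075] [0.4976 0.133  0.3469] 0.0109 [ 2.35 -9.09 26.55]
[[ 0.031 -0.26   0.965]
 [ 0.103  0.961  0.256]
 [-0.994  0.091  0.056]]
tip [0.5037 0.1535 0.149 ] grasp [0.5031 0.1515 0.1679] jaw az 14.8
pivot px [402. 184.]
0.02 29 [-167.   53.   63.   72.   83.]
0.035 21 [54. 56. 61. 65. 68.]
0.05 16 [54. 56. 58. 61. 64.]
0.065 0 
0.085 0
```

>>> carry_out(steps=[[[0.3,-1.2,0.2],0,-1],[[0.6,-2.4,0.1],0,-1],[[0.95,-3.5,0],0,-1],[[1.3,-4.7,-0.8],0,-1],[[1.6,-5.9,-1.7],0,-1],[[1.6,-5.9,-1.7],0,-1]])

```text
t: 28.35
ee_pos: [0.5142, 0.0716, 0.3295]
ee_rot: [-0.126, 1.515, 0.277]
contact_force: [0.8, -3.9, 6.0]
gripper_width: 0.0105
```

```bash
python3 st.py; sed -i 's/th8/th9/' th.py; python3 th.py
```

```text
28.35 [-0.284  0.312  0.131  1.966 -0.184  0.827  0.221] [0.5142 0.0716 0.3295] 0.0105 [ 0.79 -3.91  5.96]
[[ 0.032 -0.257  0.966]
 [ 0.102  0.962  0.253]
 [-0.994  0.09   0.057]]
tip [0.5205 0.0918 0.1316] grasp [0.5199 0.0898 0.1505] jaw az 14.7
pivot px [375. 196.]
0.02 41 [-174. -154.   50.   63.  173.]
0.035 26 [39. 43. 48. 53. 58.]
0.05 10 [43. 44. 46. 48. 50.]
0.065 0 
0.085 10 [160. 161. 162. 162. 165.]
```

>>> carry_out(steps=[[[0.35,-1.4,-1.1],0,-1],[[0.7,-2.7,-2.2],0,-1],[[1.0,-3.6,-3.4],0,-1],[[1.2,-4.5,-4.5],0,-1],[[1.4,-5.2,-5.8],0,-1],[[1.5,-5.7,-7.0],0,-1],[[1.5,-5.7,-7.0],0,-1]])

```text
t: 29.1
ee_pos: [0.5286, 0.0149, 0.2578]
ee_rot: [-0.125, 1.518, 0.278]
contact_force: [0.6, 0.2, 0.5]
gripper_width: 0.0005
```

```bash
python3 st.py
python3 - <<'E'
import cv2,numpy as np
from h import *
a=snap('scene')[0];b,K,R,t=snap('wrist');np.savez('w8.npz',K=K,R=R,t=t);cv2.imwrite('pics/w8.png',b);cv2.imwrite('pics/s8f.png',a)
cv2.imwrite('pics/s8.png',np.hstack([cv2.resize(a[130:310,290:530],(400,300)),cv2.resize(b,(400,300))]))
E
```

```text
29.1 [-0.165  0.44   0.127  1.984 -0.24   0.701  0.39 ] [0.5286 0.0149 0.2578] 0.0005 [0.6  0.22 0.55]
[[ 0.029 -0.257  0.966]
 [ 0.102  0.962  0.253]
 [-0.994  0.091  0.054]]
tip [0.5343 0.0351 0.06  ] grasp [0.5338 0.0332 0.0788] jaw az 14.7
```

View pics/s8.png

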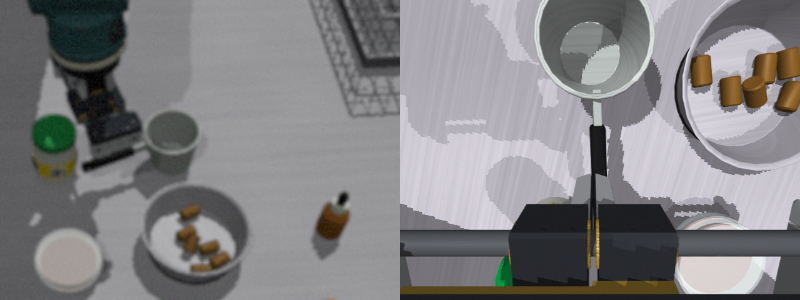

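>>> carry_out(steps=[[[0,0,5],0,-1],[[0,0,10],0,-1],[[-1,-2,15],0,0],[[-1,-2,17],0,1],[[-1,-2,17],0,1]])

```text
t: 29.7
ee_pos: [0.5191, -0.0043, 0.4337]
ee_rot: [-0.126, 1.509, 0.278]
contact_force: [0.8, -0.0, -0.1]
gripper_width: 0.0211
```

```bash
python3 st.py; python3 bl.py pics/b9.png
cat > tin.py <<'E'
from h import *
for n in ('scene','wrist','top'):
    im,K,R,t=snap(n);c=(K,R,t);cv2.imwrite(f'pics/tn_{n}.png',im)
    h=cv2.cvtColor(im,cv2.COLOR_BGR2HSV);m=((h[...,0]>45)&(h[...,0]<80)&(h[...,1]>140)&(h[...,2]>25)).astype(np.uint8)
    k,l,s,q=cv2.connectedComponentsWithStats(m)
    for i in range(1,k):
        if s[i,4]>100:
            # bounding-box centre of the lid top: ray onto z=.096 for bbox centre and centroid
            x,y,w,hh,a=s[i]; print(n,s[i],onz(c,*q[i],.09).round(3),onz(c,x+w/2,y+hh/2,.09).round(3))
d=np.load('top0.npz');im=cv2.imread('pics/top0.png');c=(d['K'],d['R'],d['t'])
g=cv2.cvtColor(im,cv2.COLOR_BGR2GRAY)[165:240,395:470]
np.set_printoptions(linewidth=250);print(g[::3,::3])
E
python3 tin.py
```

```text
29.7 [-0.183  0.191  0.181  1.858 -0.157  1.062  0.328] [ 0.5191 -0.0043  0.4337] 0.0211 [ 0.81 -0.01 -0.06]
[[ 0.037 -0.259  0.965]
 [ 0.103  0.962  0.254]
 [-0.994  0.09   0.063]]
tip [0.5265 0.0162 0.2359] grasp [0.5258 0.0142 0.2548] jaw az 14.7
[398 253  12   9  67] [403. 257.] [0.61  0.156 0.016]
[397 266  12  16 123] [403. 273.] [0.655 0.149 0.016]
[409 275  12   8  59] [415. 278.] [0.671 0.174 0.016]
[405 282  22  11 112] [417. 288.] [0.695 0.174 0.016]
scene [310 199  25  22 437] [ 0.517 -0.029  0.09 ] [ 0.517 -0.028  0.09 ]
scene [173 213  27  23 468] [ 0.539 -0.343  0.09 ] [ 0.54  -0.341  0.09 ]
wrist [ 237  262   72   73 2495] [ 0.519 -0.024  0.09 ] [ 0.515 -0.031  0.09 ]
top [455 283  30  28 600] [ 0.536 -0.344  0.09 ] [ 0.535 -0.345  0.09 ]
[[135 137 115  46 135 134 132 135 138  96  85  82  85  84  87  86  85  84  87  86  81 139 136 140 141]
 [140 136 125  36 129 138 134 134 135  84  84  82  83  87  83  80  85  85  83  84  85 140 138 138 139]
 [137 135 136 111  73 134 134 135  95  84  84  84  83  82  85  85  85  82  82  86  82 140 138 139 138]
 [140 139 137 123  32 136 
[... 1540 characters left out ...]
  29  17  19  13  27  20  23  27  20  21  93 140 139 138 138 140 138 141 142 141]
 [135 137 136 119  78  16   7  15  23  13  20  25  27  28  58 141 137 136 134 136 138 137 137 139 139]
 [119 119 120 117 121  86  29  23  19  15  28  24  21  79 138 138 139 138 141 140 138 144 140 142 142]
 [121 119 118 116 117 118 118  96  46  39  43  77 125 138 141 137 140 139 138 140 137 141 139 140 141]
 [115 117 117 117 117 118 117 119 121 123 118 140 135 136 136 139 138 139 138 140 139 140 142 141 140]
 [121 121 122 121 121 122 120 120 123 142 137 138 135 137 137 139 137 135 138 136 135 134 138 140 137]
 [122 122 120 121 120 117 117 118 120 140 140 139 139 137 140 139 138 141 137 141 140 141 141 139 139]]
```

Run:
```python
import cv2,numpy as np
a=cv2.imread('pics/top0.png')[160:240,390:470];b=cv2.imread('pics/scene0.png')[250:350,170:270]
o=np.hstack([cv2.resize(a,(400,400),interpolation=cv2.INTER_CUBIC),cv2.resize(b,(400,400),interpolation=cv2.INTER_CUBIC)])
cv2.imwrite('pics/rd.png',cv2.convertScaleAbs(o,alpha=1.5,beta=10))
```

```text
(no output)
```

View pics/rd.png

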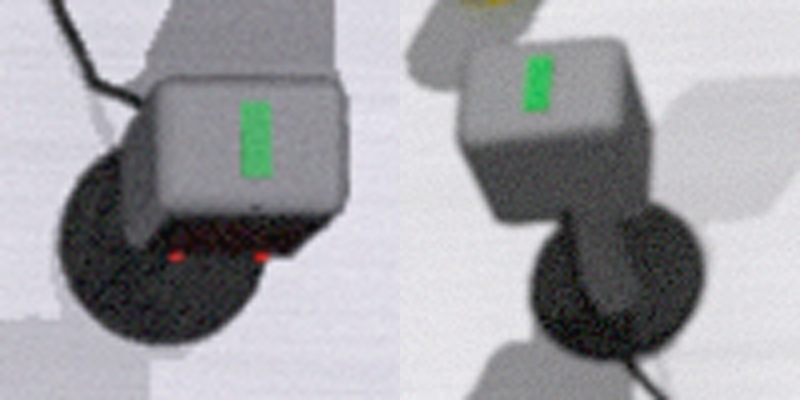

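Run:
```python
from h import *
C={}
for n,x0,y0,sc,pts in [('top',390,160,5,[(160,78),(345,82),(165,212),(345,208)]),('scene',170,250,4,[(70,48),(222,38),(60,138),(248,130)])]:
    d=np.load(f'{n}0.npz');c=(d['K'],d['R'],d['t']);im=cv2.imread(f'pics/{n}0.png')
    P=[onz(c,x0+u/sc-.5,y0+v/sc-.5,.204)[:2].round(4) for u,v in pts];print(n,P)
    for i,j in [(0,1),(2,3),(0,2),(1,3)]: e=P[j]-P[i];print(i,j,np.hypot(*e).round(3),np.degrees(np.arctan2(e[1],e[0])).round(1))
    print('centre',np.mean(P,0).round(4))
    h=cv2.cvtColor(im,cv2.COLOR_BGR2HSV)[y0:y0+80,x0:x0+80];m=(h[...,0]>50)&(h[...,0]<80)&(h[...,1]>90)&(h[...,2]>70)
    v,u=np.nonzero(m);Q=np.array([onz(c,a+x0,b+y0,.204)[:2] for a,b in zip(u,v)]);w,V=np.linalg.eigh(np.cov(Q.T));print('strip',len(Q),Q.mean(0).round(4),V[:,1].round(3),np.degrees(np.arctan2(V[1,1],V[0,1])).round(1))
```

```text
top [array([ 0.766 , -0.2205]), array([ 0.7666, -0.2938]), array([ 0.7121, -0.2226]), array([ 0.7158, -0.2936])]
0 1 0.073 -89.5
2 3 0.071 -87.0
0 2 0.054 -177.8
1 3 0.051 179.8
centre [ 0.7401 -0.2576]
strip 85 [ 0.7422 -0.2581] [-1.     0.016] 179.1
scene [array([ 0.72  , -0.2906]), array([ 0.7188, -0.2196]), array([ 0.7691, -0.2893]), array([ 0.7702, -0.2041])]
0 1 0.071 91.0
2 3 0.085 89.3
0 2 0.049 1.5
1 3 0.054 16.8
centre [ 0.7445 -0.2509]
strip 88 [ 0.7418 -0.2568] [-1.    -0.022] -178.7
```

>>> carry_out(steps=[[[0.1,-3.5,-5],0,1],[[-0.7,-4.3,-10],0,1],[[-0.9,-4.3,-10],0,1],[[-0.9,-4.3,-10],0,1]])

```text
t: 30.3
ee_pos: [0.5092, -0.0464, 0.3273]
ee_rot: [-0.126, 1.521, 0.28]
contact_force: [1.4, -0.5, 0.5]
gripper_width: 0.0687
```

```bash
python3 st.py
```

```text
30.3 [-0.105  0.311  0.192  1.978 -0.217  0.852  0.48 ] [ 0.5092 -0.0464  0.3273] 0.0687 [ 1.38 -0.48  0.47]
[[ 0.025 -0.258  0.966]
 [ 0.102  0.962  0.254]
 [-0.994  0.092  0.051]]
tip [ 0.5142 -0.0261  0.1294] grasp [ 0.5138 -0.028   0.1483] jaw az 14.8
```

>>> carry_out(steps=[[[0.2,-0.2,0],0,1],[[0.2,-0.2,0],0,1],[[0.2,-0.2,-1],0,1],[[0.2,-0.2,-5],0,1],[[0.2,-0.2,-9.5],0,1],[[0.2,-0.2,-9.5],0,1],[[0.2,-0.2,-9.5],0,-1],[[0.2,-0.2,-9.5],0,-1],[[0.2,-0.2,-9.5],0,-1],[[0.2,-0.2,-9.5],0,-1],[[0.2,-0.2,-9.5],0,-1],[[0.2,-0.2,-9.5],0,-1]])

```text
t: 31.5
ee_pos: [0.5114, -0.0486, 0.2336]
ee_rot: [-0.125, 1.52, 0.28]
contact_force: [-5.0, -1.0, 17.8]
gripper_width: 0.064
```

>>> carry_out(steps=[[[0,0,1.5],0,-1],[[0,0,3.5],0,-1],[[0,0,4.5],0,-1],[[0,0,4.5],0,-1],[[0,0,4.5],0,-1],[[0,0,4.5],0,-1]])

```text
t: 32.1
ee_pos: [0.5112, -0.0485, 0.2778]
ee_rot: [-0.125, 1.521, 0.28]
contact_force: [-0.1, 0.5, -3.1]
gripper_width: 0.0614
```

```bash
python3 st.py;python3 -c "
from h import *
for i in range(6): print(ctrl.state()['contact_force'].round(2)); ctrl.snapshot('scene')"
```

```text
32.1 [-0.087  0.39   0.179  2.006 -0.254  0.75   0.524] [ 0.5112 -0.0485  0.2778] 0.0614 [-0.07  0.47 -3.13]
[[ 0.025 -0.258  0.966]
 [ 0.103  0.962  0.254]
 [-0.994  0.093  0.051]]
tip [ 0.5162 -0.0281  0.08  ] grasp [ 0.5157 -0.0301  0.0989] jaw az 14.7
[-0.07  0.47 -3.13]
[ 0.21  1.4  -3.24]
[ 0.04 -0.4  -3.33]
[ 0.5   0.24 -3.35]
[-0.36  0.05 -3.44]
[-0.37 -0.43 -2.61]
```

>>> carry_out(steps=[[[0,0,-2.5],0,-1],[[0,0,-4.2],0,-1],[[0,0,-4.2],0,-1],[[0,0,-4.2],0,1],[[0,0,-4.2],0,1],[[0,0,-4.2],0,1],[[0,0,-4.2],0,1],[[0,0,-4.2],0,1],[[0,0,0],0,1],[[0,0,5],0,1],[[0,0,8],0,1]])

```text
t: 33.5
ee_pos: [0.5115, -0.0488, 0.3615]
ee_rot: [-0.126, 1.518, 0.279]
contact_force: [0.2, 0.5, 0.9]
gripper_width: 0.0941
```

```bash
python3 st.py;python3 tin.py | grep -v '\[\['|head -8
```

```text
33.5 [-0.119  0.268  0.212  1.944 -0.201  0.925  0.465] [ 0.5115 -0.0488  0.3615] 0.0941 [0.16 0.45 0.94]
[[ 0.028 -0.258  0.966]
 [ 0.102  0.962  0.254]
 [-0.994  0.092  0.054]]
tip [ 0.5172 -0.0284  0.1637] grasp [ 0.5166 -0.0304  0.1826] jaw az 14.7
scene [310 201  25  22 403] [ 0.523 -0.03   0.09 ] [ 0.523 -0.028  0.09 ]
scene [173 213  27  23 471] [ 0.539 -0.343  0.09 ] [ 0.54  -0.341  0.09 ]
wrist [ 255  222   92   92 6562] [ 0.519 -0.031  0.09 ] [ 0.519 -0.031  0.09 ]
top [455 283  30  28 610] [ 0.536 -0.344  0.09 ] [ 0.535 -0.345  0.09 ]
 [140 136 125  36 129 138 134 134 135  84  84  82  83  87  83  80  85  85  83  84  85 140 138 138 139]
 [137 135 136 111  73 134 134 135  95  84  84  84  83  82  85  85  85  82  82  86  82 140 138 139 138]
 [140 139 137 123  32 136 137 135  85  83  80  84  82  81  82  83  81  85  86  87  89 134 142 142 142]
 [137 137 133 136  83  23  59  84  79  70  87  83  84  87  85  80  82  83  83  83  83  96 144 141 141]
```

>>> carry_out(steps=[[[0.3,-5,0],0,1],[[0.7,-10,0],0,1],[[1,-15,0],0,1],[[1.3,-20,0],0,1],[[1.6,-25,0],0,1],[[1.9,-30,0],0,1],[[2.0,-31.3,0],0,1],[[2.0,-31.3,-1],0,1],[[2.0,-31.3,-1],0,1]])

```text
t: 34.55
ee_pos: [0.5315, -0.3604, 0.3477]
ee_rot: [-0.124, 1.519, 0.282]
contact_force: [-0.2, 0.7, 0.1]
gripper_width: 0.0939
```

```bash
python3 st.py;python3 tin.py | grep -v '\['|head -1; python3 tin.py|grep wrist
```

```text
34.55 [ 0.341  0.529  0.317  1.617 -0.295  1.077  1.029] [ 0.5315 -0.3604  0.3477] 0.0939 [-0.22  0.69  0.11]
[[ 0.027 -0.259  0.966]
 [ 0.105  0.961  0.255]
 [-0.994  0.095  0.053]]
tip [ 0.5368 -0.3395  0.1499] grasp [ 0.5363 -0.3415  0.1688] jaw az 14.8
wrist [ 251  228   97   98 7363] [ 0.537 -0.345  0.09 ] [ 0.538 -0.345  0.09 ]
```

>>> carry_out(steps=[[[0.1,-0.3,-5],0,1],[[0.1,-0.3,-10],0,1],[[0.1,-0.3,-11.4],0,1],[[0.1,-0.3,-11.4],0,1],[[0.1,-0.3,-11.4],0,-1],[[0.1,-0.3,-11.4],0,-1],[[0.1,-0.3,-11.4],0,-1],[[0.1,-0.3,-11.4],0,-1],[[0.1,-0.3,-11.4],0,-1],[[0.1,-0.3,-11.4],0,-1]])

```text
t: 35.85
ee_pos: [0.5329, -0.3641, 0.2378]
ee_rot: [-0.127, 1.516, 0.28]
contact_force: [-3.0, -0.0, 11.7]
gripper_width: 0.0632
```

>>> carry_out(steps=[[[0,0,1.5],0,-1],[[0,0,3.5],0,-1],[[0,0,4.5],0,-1],[[0,0,4.5],0,-1],[[0,0,4.5],0,-1],[[0,0,4.5],0,-1],[[0,0,4.5],0,-1]])

```text
t: 36.55
ee_pos: [0.5328, -0.364, 0.282]
ee_rot: [-0.127, 1.517, 0.28]
contact_force: [0.8, 0.5, -1.6]
gripper_width: 0.0608
```

```bash
python3 st.py;python3 -c "
from h import *
for i in range(6): print(ctrl.state()['contact_force'].round(2)); ctrl.snapshot('scene')"
```

```text
36.55 [ 0.361  0.608  0.296  1.653 -0.33   0.962  1.068] [ 0.5328 -0.364   0.282 ] 0.0608 [ 0.82  0.48 -1.62]
[[ 0.03  -0.259  0.965]
 [ 0.103  0.961  0.255]
 [-0.994  0.092  0.055]]
tip [ 0.5387 -0.3435  0.0841] grasp [ 0.5381 -0.3455  0.103 ] jaw az 14.8
[ 0.82  0.48 -1.62]
[ 0.33 -0.13 -1.34]
[ 0.4  -0.09 -0.35]
[ 0.33 -0.67 -1.23]
[ 0.44  0.36 -0.64]
[ 0.33  0.61 -0.67]
```

>>> carry_out(steps=[[[0,0,-2.5],0,-1],[[0,0,-4.2],0,-1],[[0,0,-4.2],0,-1],[[0,0,-4.2],0,1],[[0,0,-4.2],0,1],[[0,0,-4.2],0,1],[[0,0,-4.2],0,1],[[0,0,-4.2],0,1],[[0,0,0],0,1],[[0,0,5],0,1],[[0,0,8],0,1]])

```text
t: 37.95
ee_pos: [0.5329, -0.3644, 0.3662]
ee_rot: [-0.128, 1.514, 0.278]
contact_force: [0.1, 0.1, -0.2]
gripper_width: 0.0939
```

>>> carry_out(steps=[[[-0.3,5,0],0,1],[[-0.6,10,0],0,1],[[-0.9,15,0],0,1],[[-1.2,20,0],0,1],[[-1.5,25,0],0,1],[[-1.8,30,0],0,1],[[-1.9,31.5,0],0,1],[[-1.9,31.5,0],0,1],[[-1.9,31.5,0],0,1]])

```text
t: 38.85
ee_pos: [0.5139, -0.05, 0.3665]
ee_rot: [-0.129, 1.514, 0.278]
contact_force: [0.2, -1.1, -0.2]
gripper_width: 0.0937
```

```bash
python3 st.py; python3 tin.py|grep -E 'wrist|scene|top'
```

```text
38.85 [-0.133  0.266  0.23   1.935 -0.204  0.932  0.47 ] [ 0.5139 -0.05    0.3665] 0.0937 [ 0.16 -1.1  -0.21]
[[ 0.033 -0.259  0.965]
 [ 0.1    0.962  0.255]
 [-0.994  0.088  0.058]]
tip [ 0.5206 -0.03    0.1686] grasp [ 0.5199 -0.0319  0.1875] jaw az 14.8
scene [310 201  25  22 409] [ 0.522 -0.03   0.09 ] [ 0.523 -0.028  0.09 ]
scene [173 214  26  23 466] [ 0.542 -0.343  0.09 ] [ 0.542 -0.342  0.09 ]
wrist [ 253  218   92   92 6558] [ 0.519 -0.031  0.09 ] [ 0.519 -0.031  0.09 ]
top [455 282  30  28 608] [ 0.539 -0.344  0.09 ] [ 0.537 -0.345  0.09 ]
```

>>> carry_out(steps=[[[0,0.1,-5],0,1],[[0,0.1,-10],0,1],[[0,0.1,-13.2],0,1],[[0,0.1,-13.2],0,1],[[0,0.1,-13.2],0,-1],[[0,0.1,-13.2],0,-1],[[0,0.1,-13.2],0,-1],[[0,0.1,-13.2],0,-1],[[0,0.1,-13.2],0,-1],[[0,0.1,-13.2],0,-1],[[0,0.1,-13.2],0,-1]])

```text
t: 40.1
ee_pos: [0.514, -0.05, 0.2354]
ee_rot: [-0.127, 1.513, 0.276]
contact_force: [-5.4, -0.5, 17.1]
gripper_width: 0.0632
```

>>> carry_out(steps=[[[0,0,2],0,-1],[[0,0,4],0,-1],[[0,0,4.5],0,-1],[[0,0,4.5],0,-1],[[0,0,4.5],0,-1],[[0,0,6.5],0,-1],[[0,0,9],0,-1],[[0,0,11],0,-1],[[0,0,11],0,-1],[[0,0,11],0,-1]])

```text
t: 41.1
ee_pos: [0.5138, -0.0499, 0.3443]
ee_rot: [-0.127, 1.514, 0.277]
contact_force: [-0.1, -0.0, -3.5]
gripper_width: 0.0608
```

```bash
python3 st.py; python3 tin.py|grep -E 'scene|top'
```

```text
41.1 [-0.132  0.295  0.231  1.956 -0.22   0.886  0.486] [ 0.5138 -0.0499  0.3443] 0.0608 [-0.11 -0.04 -3.51]
[[ 0.033 -0.257  0.966]
 [ 0.101  0.962  0.253]
 [-0.994  0.089  0.058]]
tip [ 0.5203 -0.0299  0.1464] grasp [ 0.5197 -0.0318  0.1653] jaw az 14.7
scene [173 215  26  22 463] [ 0.542 -0.343  0.09 ] [ 0.544 -0.342  0.09 ]
top [455 282  30  28 600] [ 0.539 -0.344  0.09 ] [ 0.537 -0.345  0.09 ]
```

>>> carry_out(steps=[[[0.8,-2,0],0,-1],[[2,-5,0],0,-1],[[3.3,-8.5,0],0,-1],[[4.7,-12,0],0,-1],[[6.1,-15.5,0],0,-1],[[7.4,-18.8,0],0,-1],[[8.3,-21.2,0],0,-1],[[8.8,-22.4,0],0,-1],[[8.8,-22.4,0],0,-1],[[8.8,-22.4,0],0,-1]])

```text
t: 42.25
ee_pos: [0.6016, -0.2729, 0.3433]
ee_rot: [-0.126, 1.516, 0.278]
contact_force: [-0.8, 0.4, -2.4]
gripper_width: 0.0614
```

```bash
python3 st.py; python3 bl.py pics/fin.png
python3 - <<'E'
from h import *
im,K,R,t=snap('scene');c=(K,R,t);im2,K2,R2,t2=snap('top')
for n,i,cc in [('scene',im,c),('top',im2,(K2,R2,t2))]:
    h=cv2.cvtColor(i,cv2.COLOR_BGR2HSV);m=((h[...,0]>45)&(h[...,0]<80)&(h[...,1]>140)&(h[...,2]>25)).astype(np.uint8)
    k,l,s,q=cv2.connectedComponentsWithStats(m)
    for j in range(1,k):
        if s[j,4]>40: print(n,s[j],q[j].round(1),onz(cc,*q[j],.09).round(3),onz(cc,*q[j],.205).round(3))
# cup rim / dish rim unchanged? compare with picture after cup release
a=cv2.imread('pics/b9.png');d=cv2.absdiff(a,im).max(2)
for nm,(x0,y0,x1,y1) in dict(cup=(370,195,415,240),dish=(372,240,445,302),petri=(305,265,358,310),dropper=(475,240,505,280)).items(): print(nm,(d[y0:y1,x0:x1]>40).mean().round(3))
E
```

```text
42.25 [ 0.198  0.557  0.288  1.577 -0.294  1.062  0.853] [ 0.6016 -0.2729  0.3433] 0.0614 [-0.76  0.43 -2.43]
[[ 0.031 -0.258  0.966]
 [ 0.101  0.962  0.254]
 [-0.994  0.09   0.056]]
tip [ 0.6077 -0.2527  0.1454] grasp [ 0.6071 -0.2546  0.1643] jaw az 14.7
[398 253  12   9  68] [404. 257.] [0.61  0.157 0.016]
[397 266  24  17 188] [407. 275.] [0.66  0.157 0.016]
[405 282  22  11 108] [417. 288.] [0.695 0.174 0.016]
scene [173 215  19  22 287] [181.6 226.4] [ 0.545 -0.352  0.09 ] [ 0.636 -0.311  0.205]
scene [201 264   7  13  69] [204.2 269.9] [ 0.666 -0.289  0.09 ] [ 0.741 -0.256  0.205]
scene [547 319   9   8  52] [550.6 322.1] [0.831 0.405 0.09 ] [0.885 0.345 0.205]
top [122 144   8   8  43] [125.2 147.7] [0.838 0.4   0.09 ] [0.803 0.362 0.205]
top [439 181   5  14  45] [440.7 188. ] [ 0.77  -0.283  0.09 ] [ 0.741 -0.258  0.205]
top [422 244  17  30 259] [429.7 259.4] [ 0.613 -0.26   0.09 ] [ 0.599 -0.237  0.205]
cup 0.0
dish 0.0
petri 0.121
dropper 0.0
```

```bash
python3 - <<'E'
from h import *
a=cv2.imread('pics/scene0.png');b=cv2.imread('pics/fin.png')
for nm,(x0,y0,x1,y1) in dict(dish=(365,235,450,305),petri=(300,262,360,312),dropper=(470,238,508,282)).items():
    ga,gb=[cv2.Canny(cv2.GaussianBlur(i[y0:y1,x0:x1],(3,3),0),60,150) for i in (a,b)]
    A=cv2.GaussianBlur(ga,(5,5),0).astype(np.float32);B=cv2.GaussianBlur(gb,(5,5),0).astype(np.float32)
    print(nm,cv2.phaseCorrelate(A,B), a[y0:y1,x0:x1].mean().round(),b[y0:y1,x0:x1].mean().round())
    if nm=='petri':
        for i in (a,b):
            h=i[y0:y1,x0:x1].astype(int);m=(h[...,2]-h[...,0]>4);v,u=np.nonzero(m);print(m.sum(),u.mean()+x0,v.mean()+y0,u.min()+x0,u.max()+x0)
E
python3 st.py | tail -1
```

```text
dish ((-0.2912882558602945, 0.3082083987829378), 0.5202708291418758) 124.0 124.0
petri ((0.1813904048225048, 0.05258928024552034), 0.9273609398206075) 141.0 154.0
873 330.7938144329897 287.22680412371136 313 348
885 330.8135593220339 287.2271186440678 314 348
dropper ((0.08304816893818412, 0.5345891457266561), 0.9265773567888472) 119.0 130.0
tip [ 0.608  -0.2524  0.1462] grasp [ 0.6074 -0.2544  0.1651] jaw az 14.8
```

Nothing else has moved: the petri stack, dropper and dish shifted by under 1 px, and the petri difference was only a lighting change. I'm handing in now.

```bash
python3 -c "
from h import *
print(ctrl.finish_job())"; python3 st.py|head -1
```

```text
the job is handed in; nothing more can be done
None
the job is handed in; nothing more can be done
```

The job is handed in at about 42 s. My last checks suggest every condition was met, but the interface gave no verdict.

**Feed cup**
- The moves can only shift the tool and turn it about the vertical, so I could not tip the cup with the wrist. I held the handle lightly near its end with the fingertips so that it could turn between the pads.
- The cup sagged to about 76° under gravity and quick moves. I then pressed it against the dish rim to about 120°, and the blocks went into the dish.
- I turned it back upright by dragging its foot edge along the trolley top. At the very end the handle slipped out of the fingers, but the cup landed upright and empty.

**Tins**
- The middle tin pulled about 3.2 N on the wrist, so it is the full one.
- The right-hand tin pulled about 1 N, so it is the light one, and it went back upright on the trolley top.
- I lifted the full tin again and carried it to the reader.

**Last checks**
- **Full tin:** its axis is about 103 mm in front of the window, about 4 mm off to the side, at a height of about 0.16 m, and tilted about 3° by my estimate. The reader appears to face straight back at the robot, within 2°.
- **Blocks:** the last pictures still show the same blocks in the dish; all six were counted in a wrist picture just after the cup was let go.
- **Left alone:** the dish, dropper bottle and culture dishes have moved less than 1 pixel from the start.
- **Cup:** it has not moved since it was let go.

**Weak points**
- An early test of out-of-reach moves left the tool tilted about 6°, and undoing most of it cost about 10 s.
- My first position for the middle tin was about 17 mm off because its lid was partly in shadow. I corrected it from closer pictures.
- In the last picture the held tin or arm partly hid the light tin. It was standing when last seen clearly, a second earlier.

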